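# Lock up a three-piece jigsaw block in the proof press

### The job

The carved printing block in the proof press is a jigsaw of three tapered pieces. Slide the loose orange piece, narrow end first, fully home between the other two until it meets the head stop, then take the red-handled key from the tool block, seat it fully in the press's lock and turn it clockwise until the three pieces are clamped firmly. Put the key back upright in the hole it came from, with the pieces still lying flat against the head stop and clamped, and leave the gouges, the ink tin and the mug where they are.

Things in the scene. Friction and masses are not known exactly. Their poses are not given: they have to be found in the camera images.
- press: Tabletop proof press, fixed; origin under its bed; z up, y runs from the open foot (y -240 mm) to the head, x across from lock side to far side. Flat bed top 30 mm up. Bed, mm: far rail face x 63, clamp bar near x -70 (+-3), 20 tall, from y -57 to 47; both side rails tops 53.5 up; head stop face y 50, 50 up; black roller on a carriage beyond y 105, 141 tall with its pull bar.
- press_lock (a point): Centre of the lock: middle of the mouth of the square socket (13.4 mm wide, 17.5 deep) in the 31 mm brass plug let into the near rail, on the press at x -109, y -5, z 53.5 mm. Axes as the press's: they do NOT turn with the plug. The socket stands at an unknown angle, up to 0.5 rad either way from square to the press: feel for it. Clockwise from above pushes the clamp bar to +x, 5 mm per rad.
- block_mid: Loose orange piece, plywood with lino, 60 to 120 g: a symmetric wedge 110 mm long (y), 23.5 high, 50 wide at its rear (-y), 34 at its narrow end (+y). Origin: centre of its underside. It lies on the bed near the foot, narrow end towards the gap, a little askew. Home: narrow end on the head stop, its y along the press's, origin at press y -5 mm (x about 0 once clamped).
- block_far: Blue piece, loose but in its place beside the far rail: 110 mm long (y), 23.5 high, straight side at +x on the rail, 46 wide at the head stop (+y), 38 at the foot end. Origin: underside, 23 mm from the straight side, mid-length.
- block_near: Green piece, loose but in its place beside the clamp bar: mirror image of the blue one, straight side at -x. Origin: underside, 23 mm from the straight side, mid-length. Before clamping the three have 4 to 10 mm of slack across; the gap for the orange piece starts about 53 mm wide at its mouth (press y -60 mm).
- key: T-key, 110 g, 73 mm tall, upright in a hole of the tool block. Origin: its foot, z up the shank. From the foot: 12 mm square drive (sides along x, y; tip tapered to 7.6 over 3) to 15, collar 25 dia to 20, shank 12 dia to 45, flat red handle 45 to 73: 50 wide (x), 9 thick (y). Seated, its collar rests on the plug. Turning: 0.10 N m free, 0.8 to 2.1 rad to contact, about 0.25 N m when firm; it stays put.
- rack: Fixed wooden tool block 200 x 56 mm (x, y), 32 high; origin under its centre. Three round holes of 21 mm, 22 deep, at x -66, 0, 66 mm. The key stands in one (which one varies), the gouges in the other two; each rests with a collar on the top, its foot 15 mm down.
- gouge0: Bystander: lino gouge with a dark turned wooden handle 26 mm thick, standing in the tool block, its top 95 mm above the table. Origin at its foot.
- gouge1: Bystander: lino gouge with a mid-brown handle, otherwise like the other gouge. Origin at its foot.
- ink_tin: Bystander: steel ink tin with red label, 72 mm across, 48 high. Origin under its centre.
- mug: Bystander: white mug, 82 mm across, 95 high. Origin under its centre.
Mind the look-alikes: they are no part of the job. Leave any purple or yellow look-alike of the block_mid alone.

How it is judged:
By the outcome, as a careful person would: the job done as asked, in the order asked, and still so for the second after the job is handed in, with the robot touching nothing.
It also fails if it takes over 72 s, if anything falls off the work surface, if the arm or the gripper's body presses on something with over 40 N, if the wrist force passes 120 N, or if a joint passes its speed limit or range.

### The arm

A 6-joint arm with a two-finger parallel gripper is mounted at the origin on the work surface. World frame = base frame: x ahead of the robot, y to its left, z up, the work surface at z = 0. Lengths are in mm, angles in rad, forces in N, time in s.
With the tool pointing down it reaches from about 350 to 975 mm from the base axis. Payload 7.1 kg.
Tool frame: the origin (TCP) lies at the centre of the arm's flange, where the gripper is bolted on; the fingertips stand 182 mm ahead of it and the grasp point (between the pads) lies 163 mm ahead of it; z points along the fingers, y is the line along which they close (so a half turn about z gives the same grasp; the last joint's range is limited). The gripper opens to 88 mm and grips with 3 to 60 N. Pads are 20 mm wide; open, the fingers measure 115 mm over their backs; the gripper's body (75 mm by 178 mm) begins 61 mm behind the grasp point.
Start: joints at [-1.233, 0.423, 1.63, -0, 1.089, -0.019], TCP at [218.315, -585.615, 404.675] pointing down, gripper open.
Joint ranges: [-3, 3], [-0.9, 2.11], [0.09, 2.58], [-1.31, 4.45], [0.11, 2.69], [-2.54, 2.54]. Speed limits (rad/s): [2.39, 2.39, 3.01, 3.14, 3.14, 3.14].

### API

Orientations are given as a rotation vector (axis times angle).
In Python, from workcell import readout, get_image, ctrl gives the robot as it stands.
- The arm moves only by the tool step_arm, never from a script. Its argument "targets" is a list that holds one entry, the list of rows, each a list of 7 numbers: the shift along the world's x, y, z as a fraction of full scale, then the turn, a rotation vector about the world's x, y, z as a fraction of full scale, then the opening, from 0 (shut) to 1 (fully open). In form: [[[dx, dy, dz, wx, wy, wz, claw], ...]]. A call has exactly 5 rows; each row shifts and turns the commanded pose from where the row before left it; what a row does not reach is not made up. Full scale, the value 1, is 0.05 m for a shift and 4 degrees for a turn. A row lasts 1/8 s, in which the tool goes at most 62.5 mm and 10.7 degrees, less where a joint would pass 70% of its speed; a pose out of reach is approached as far as the arm can. A call with a number of a shift or a turn outside -1 to 1 is refused whole. A call with a gripper value outside its range is refused whole. The fingers move at their own pace and stop on an object; the grip force is fixed at half the most. Time passes only in rows, so rows that do not move let the fingers close, or fill a call up. It gives the time, the measured TCP pose, the force, the opening and the grip force at its end, in the units of the state.
- readout.get_obs(): the state, without advancing time (a new reading comes with each control period).
- get_image(name): name is "side" or "top" or "wrist"; returns a dict with "pixels" (480x640x3 uint8, red, green, blue), "intrinsics" (3x3 intrinsics, pixels), "k1" (the pictures are not rectified: a ray, as slopes to the right and down, at radius r is drawn at 1 + k1 r^2 times it, then the intrinsics apply), "extrinsics" (4x4, takes a point from world to camera coordinates). Camera axes: x right, y down, z forward; pixel columns grow to the right and rows downward; lengths in mm; the calibration is good to about 2 mm. A picture is of the moment at which its call begins. There is no depth.
- ctrl.close_job(): hands the job in; it is judged then, once.
The state is a dict: "t": time; "qpos": joint angles; "qvel": joint speeds; "joint_torque": joint torques, N m; "ee_pos": TCP position; "orientation": TCP orientation; "ft_force": force on the tool from outside, world axes, zero at the start; "moment": the same for the moment, N m; "width": finger opening in mm; "grasp_force": force on a finger pad.
Only numpy, scipy, OpenCV 4.12 (cv2) and the standard library are available. Lean on these libraries where they do the work, as an engineer would, in place of code of your own. Each camera call takes 0.05 s, during which the arm holds its last target. There are 200 camera calls.

## Working session

There is one attempt and no reset: what is moved stays moved. The work goes in short steps, Python scripts to look and compute and a tool call to move; the robot and the scene stay as the last step left them, time stands still between calls to the robot, and variables do not carry over. Pictures are saved under pics/ and viewed, at most 10 in all, crops included, and the job is handed in when it is done.

Besides the shell and the picture viewer there is one more tool, called after "Call:" as name([rows], argument=value, ...), one row to a line, values as JSON. step_arm: Moves the arm, as the interface text tells. Shift numbers are shares of 0.05 m and turn numbers shares of 4 degrees, none past 1 either way. Its arguments: {"type":"object","properties":{"targets":{"type":"array"}},"required":["targets"]}

```bash
mkdir -p pics; ls; cat > h.py <<'E'
import numpy as np, cv2
from workcell import readout, get_image, ctrl
def snap(n,f):
    d=get_image(n); cv2.imwrite(f'pics/{f}.png',cv2.cvtColor(d['pixels'],cv2.COLOR_RGB2BGR))
    np.savez(f'pics/{f}.npz',**d); return d
def ray(d,uv):
    K=np.array(d['intrinsics'],float);k1=float(d['k1']);E=np.array(d['extrinsics'],float)
    p=cv2.undistortPoints(np.array(uv,float).reshape(-1,1,2),K,np.array([k1,0,0,0.]))[:,0]
    R=E[:3,:3];c=-R.T@E[:3,3]
    return c,np.c_[p,np.ones(len(p))]@R
def onz(d,uv,z):
    c,r=ray(d,uv); return c+r*((z-c[2])/r[:,2])[:,None]
def proj(d,P):
    K=np.array(d['intrinsics'],float);E=np.array(d['extrinsics'],float)
    return cv2.projectPoints(np.array(P,float).reshape(-1,1,3),cv2.Rodrigues(E[:3,:3])[0],E[:3,3],K,np.array([float(d['k1']),0,0,0.]))[0][:,0]
E
python3 - <<'E'
from h import *
for n in ['top','side']:
    d=snap(n,n+'0');print(n,d['intrinsics'],d['k1'],d['extrinsics'])
print(readout.get_obs())
E
```

```text
pics
top [[607.14244866   0.         316.79468785]
 [  0.         607.14244866 242.47131327]
 [  0.           0.           1.        ]] -0.15537288147540232 [[-1.45629372e-02 -9.99808968e-01 -1.30364353e-02 -3.88288444e+01]
 [-9.87205077e-01  1.64473944e-02 -1.58605230e-01  5.47659284e+02]
 [ 1.58789347e-01  1.05598771e-02 -9.87256011e-01  1.53426462e+03]
 [ 0.00000000e+00  0.00000000e+00  0.00000000e+00  1.00000000e+00]]
side [[590.32690847   0.         310.16253159]
 [  0.         590.32690847 242.56058392]
 [  0.           0.           1.        ]] -0.17696224571927494 [[ 9.20089381e-01 -3.91215882e-01 -1.96383572e-02 -5.36701682e+02]
 [-2.90944905e-01 -6.48976597e-01 -7.02979686e-01  1.76541176e+02]
 [ 2.62271983e-01  6.52517824e-01 -7.10938743e-01  1.29986676e+03]
 [ 0.00000000e+00  0.00000000e+00  0.00000000e+00  1.00000000e+00]]
{'t': 0.1, 'qpos': array([-1.23300631e+00,  4.23744544e-01,  1.63057505e+00, -7.67376756e-06,
        1.08854324e+00, -1.90262936e-02]), 'qvel': array([ 0.00047859, -0.00239854, -0.00151103,  0.00046279, -0.00013149,
        0.00044309]), 'joint_torque': array([-3.15021798e-04, -5.45613170e+01, -2.74322695e+01,  6.44739764e-02,
        1.87996257e-02, -6.00655380e-05]), 'ee_pos': array([ 218.23874552, -585.41086111,  404.00680906]), 'orientation': array([-3.09049339e+00, -5.57300292e-01,  3.27063460e-04]), 'ft_force': array([-1.11117167, -0.03669054, -0.68353175]), 'moment': array([-0.02677746, -0.03661498, -0.02011822]), 'grasp_force': 0.0, 'width': 87.66396747453142}
```

View pics/top0.png

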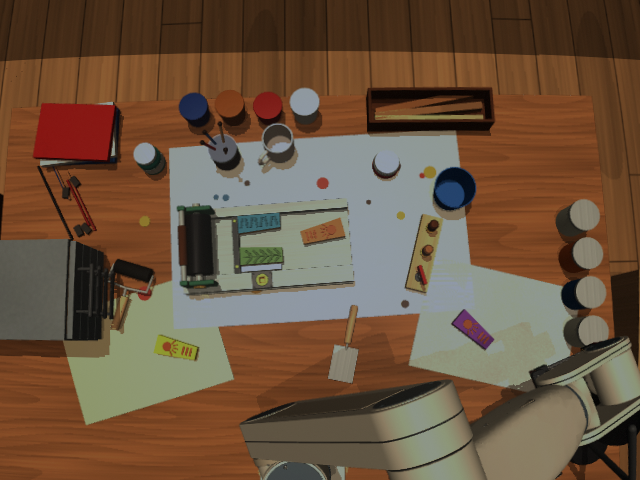

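View pics/side0.png

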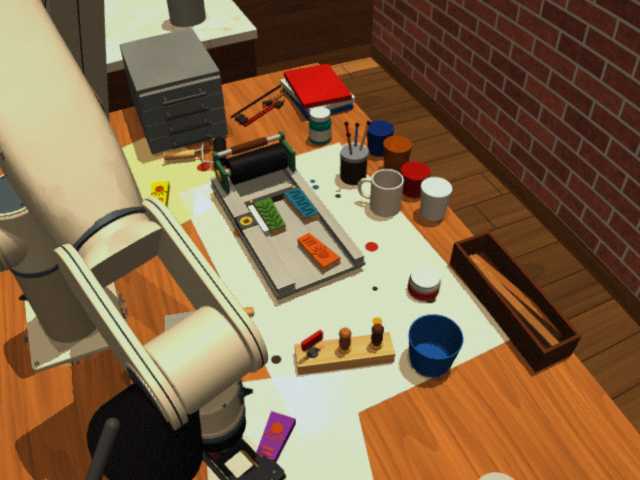

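The top view shows the press (about 185–350, 200–290) with its head to the left. The orange piece is at (322,232), the brass plug at (263,281), the key at (421,275) in the hole nearest the robot, and the gouges at (428,250) and (432,226). The side view agrees. Next I'll measure these.

```bash
cat > m.py <<'E'
from h import *
T=dict(np.load('pics/top0.npz'));S=dict(np.load('pics/side0.npz'))
def blob(d,lo,hi,box,s=8):
    x0,y0,x1,y1=box; h=cv2.cvtColor(d['pixels'],cv2.COLOR_RGB2HSV)
    m=np.zeros(h.shape[:2],np.uint8); m[y0:y1,x0:x1]=cv2.inRange(h,np.array(lo),np.array(hi))[y0:y1,x0:x1]
    c=cv2.findContours(m,cv2.RETR_EXTERNAL,cv2.CHAIN_APPROX_NONE)[0]
    return max(c,key=cv2.contourArea)[:,0].astype(float)
def cen(c): M=cv2.moments(c.astype(np.float32).reshape(-1,1,2)); return np.array([M['m10']/M['m00'],M['m01']/M['m00']])
def tri(a,b):
    c1,r1=ray(T,[a]);c2,r2=ray(S,[b]);r1=r1[0]/np.linalg.norm(r1);r2=r2[0]/np.linalg.norm(r2)
    t=np.linalg.lstsq(np.c_[r1,-r2],c2-c1,rcond=None)[0];p,q=c1+t[0]*r1,c2+t[1]*r2
    return (p+q)/2,np.linalg.norm(p-q)
for nm,lo,hi,bT,bS,z in [('orange',(5,110,110),(16,255,255),(295,210,352,250),(290,225,350,275),53.5),
   ('blue',(85,70,50),(110,255,255),(232,205,285,240),(280,180,325,220),53.5),
   ('green',(30,70,50),(75,255,255),(235,240,290,270),(245,190,290,240),53.5),
   ('key',(0,150,80),(4,255,255),(410,258,432,295),(295,325,330,352),76)]:
    try:
        a=blob(T,lo,hi,bT);b=blob(S,lo,hi,bS)
        P=onz(T,a,z)[:,:2].astype(np.float32);r=cv2.minAreaRect(P)
        print(nm,'top',cen(a).round(1),'cen xy',onz(T,[cen(a)],z)[0].round(1),'rect',np.round(r[0],1),np.round(r[1],1),round(r[2],1),cv2.boxPoints(r).round(0).tolist())
        P2=onz(S,b,z)[:,:2].astype(np.float32);r=cv2.minAreaRect(P2);print('   side rect',np.round(r[0],1),np.round(r[1],1),round(r[2],1))
        print('   tri',[np.round(v,1) for v in tri(cen(a),cen(b))])
    except Exception as e: print(nm,e)
im=cv2.imread('pics/top0.png')
a=cv2.resize(im[195:300,175:360],None,fx=4,fy=4,interpolation=cv2.INTER_CUBIC);cv2.imwrite('pics/pcrop.png',a)
E
python3 m.py
```

```text
orange top [323.2 231.3] cen xy [574.5 -64.5  53.5] rect [573.  -61.5] [ 47.3 107.9] 15.1 [[536.0, -16.0], [564.0, -120.0], [610.0, -107.0], [582.0, -3.0]]
   side rect [577.  -69.4] [ 49.8 125.1] 12.5
   tri [array([576.3, -64.7,  48.4]), np.float64(1.8)]
blue top [257.8 221.9] cen xy [602.1 105.4  53.5] rect [601.2 103.6] [ 44.  110.2] 4.2 [[575.0, 157.0], [583.0, 47.0], [627.0, 50.0], [619.0, 160.0]]
   side rect [603.9 101.9] [ 44.9 113.5] 8.1
   tri [array([603.3, 105.7,  49.8]), np.float64(1.0)]
green top [260.  254.8] cen xy [515.5  99.5  53.5] rect [513.8  98.5] [111.9  44.3] 89.1 [[491.0, 43.0], [535.0, 42.0], [537.0, 154.0], [493.0, 155.0]]
   side rect [517.3  96.1] [ 48.8 114. ] 3.2
   tri [array([516.6,  99.8,  50.1]), np.float64(1.1)]
key top [422.2 274.3] cen xy [ 455.7 -313.3   76. ] rect [ 456.3 -313.1] [47.3  6.7] 15.2 [[433.0, -316.0], [434.0, -323.0], [480.0, -310.0], [478.0, -304.0]]
   side rect [ 458.  -305.8] [48.9  9.4] 15.8
   tri [array([ 455. , -311.9,   85.3]), np.float64(0.5)]
```

View pics/pcrop.png

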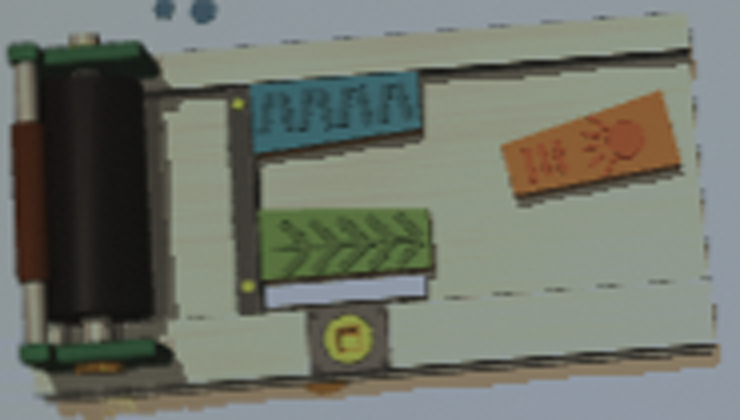

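The crop shows the plug centred near (349,339) with its socket about square to the press. The orange piece's narrow end faces left, with corners near (501,145), (514,194), (662,92), (681,163). The rail edges rise slightly to the right.

```bash
cat > m2.py <<'E'
from m import *
f=lambda x,y:((x+.5)/4-.5+175,(y+.5)/4-.5+195)
w=lambda pts,z:onz(T,[f(*p) for p in pts],z)[:,:2]
print('----')
for nm,l in [('far outer',[(160,53),(688,14)]),('far inner',[(430,71),(690,49)]),('near inner',[(205,318),(705,282)]),('near outer',[(180,384),(715,346)])]:
    p=w(l,53.5);d=p[0]-p[1];print(nm,p.round(1).tolist(),'yaw deg',np.degrees(np.arctan2(-d[0],d[1])).round(2))
plug=w([(349,339)],53.5)[0]
h=blob(T,(20,120,100),(33,255,255),(245,265,280,295));q=cv2.minEnclosingCircle(h.astype(np.float32));pc=onz(T,[q[0]],53.5)[0,:2]
hs=blob(S,(18,100,100),(36,255,255),(235,205,262,235));qs=cv2.minEnclosingCircle(hs.astype(np.float32))
print('plug',plug.round(1),q,pc.round(1),'tri',tri(q[0],qs[0]))
for nm,lo,hi,b in [('orange',(5,110,110),(16,255,255),(295,210,352,250)),('blue',(85,70,50),(110,255,255),(232,205,285,240)),('green',(30,70,50),(75,255,255),(235,240,290,270))]:
    c=cv2.convexHull(blob(T,lo,hi,b).astype(np.float32))
    c=cv2.approxPolyN(c,4,ensure_convex=True) if hasattr(cv2,'approxPolyN') else cv2.approxPolyDP(c,4,True)
    print(nm,onz(T,c.reshape(-1,2).astype(float),53.5)[:,:2].round(1).tolist())
h=blob(T,(12,60,60),(24,255,255),(400,210,445,298));r=cv2.minAreaRect(onz(T,h,32)[:,:2].astype(np.float32));print('rack',r)
E
python3 m2.py | sed -n '/----/,$p'
```

```text
----
far outer [[641.8, 219.3], [661.5, -127.2]] yaw deg 3.25
far inner [[626.3, 41.7], [638.0, -127.9]] yaw deg 3.95
near inner [[466.7, 187.9], [485.0, -134.1]] yaw deg 3.26
near outer [[424.3, 203.8], [443.7, -139.5]] yaw deg 3.23
plug [451.9  94.8] ((261.71429443359375, 279.28570556640625), 5.758843898773193) [452.1  95.2] tri (array([452.39746984,  94.99589319,  54.62416156]), np.float64(0.8144769325946827))
orange [[563.3, -118.9], [544.5, -13.3], [576.2, -4.8], [610.6, -108.3]]
blue [[588.9, 50.1], [574.1, 156.9], [619.5, 160.0], [626.8, 49.9]]
green [[535.0, 42.5], [497.4, 42.7], [490.4, 151.2], [536.9, 155.2]]
rack ((515.9129638671875, -323.8508605957031), (56.3015022277832, 207.72943115234375), 75.76783752441406)
```

Call:
step_arm([
  [[0.365,0.485,-0.1,0,0,1,0.68],[0.365,0.485,-0.1,0,0,1,0.68],[0.365,0.485,-0.1,0,0,1,0.68],[0.365,0.485,-0.1,0,0,1,0.68],[0.365,0.485,-0.1,0,0,1,0.68]],
])

```text
t: 0.72
ee_pos: [310.0, -463.4, 379.2]
orientation: [-2.946, -1.089, 0.0]
ft_force: [0.3, -0.0, 0.7]
width: 59.9
grasp_force: 0.0
```

Call:
step_arm([
  [[0.365,0.485,-0.1,0,0,1,0.68],[0.365,0.485,-0.1,0,0,1,0.68],[0.365,0.485,-0.1,0,0,1,0.68],[0.365,0.485,-0.1,0,0,1,0.68],[0.365,0.485,-0.1,0,0,1,0.68]],
])

```text
t: 1.35
ee_pos: [401.2, -342.2, 354.3]
orientation: [-2.712, -1.584, 0.0]
ft_force: [0.3, -0.3, -0.1]
width: 59.3
grasp_force: 0.0
```

Call:
step_arm([
  [[0.365,0.485,-0.1,0,0,1,0.68],[0.365,0.485,-0.1,0,0,1,0.68],[0.365,0.485,-0.1,0,0,1,0.68],[0.365,0.485,-0.1,0,0,1,0.68],[0.365,0.485,-0.1,0,0,1,0.68]],
])

```text
t: 1.98
ee_pos: [492.5, -221.0, 329.3]
orientation: [-2.396, -2.031, 0.0]
ft_force: [0.8, -0.6, 0.0]
width: 59.8
grasp_force: 0.0
```

Call:
step_arm([
  [[0.365,0.485,-0.1,0,0,1,0.68],[0.365,0.485,-0.1,0,0,1,0.68],[0.365,0.485,-0.1,0,0,1,0.68],[0.365,0.485,-0.1,0,0,1,0.68],[0.365,0.485,-0.1,0,0,1,0.68]],
])

```text
t: 2.6
ee_pos: [583.7, -99.7, 304.2]
orientation: [-2.007, -2.416, 0.001]
ft_force: [0.3, -1.1, -0.0]
width: 59.7
grasp_force: 0.0
```

Call:
step_arm([
  [[0,0,0,0,0,0.975,0.68],[0,0,-0.2,0,0,0,0.68],[0,0,-0.2,0,0,0,0.68],[0,0,0,0,0,0,0.68],[0,0,0,0,0,0,0.68]],
])

```text
t: 3.22
ee_pos: [583.2, -100.9, 284.5]
orientation: [-1.928, -2.48, 0.0]
ft_force: [0.8, 0.3, 1.3]
width: 59.3
grasp_force: 0.0
```

```bash
cat > w.py <<'E'
from m import *
import sys
from scipy.spatial.transform import Rotation as Rt
def st():
    o=readout.get_obs();R=Rt.from_rotvec(o['orientation']).as_matrix()
    print('t',round(o['t'],2),'p',o['ee_pos'].round(1),'psi',np.degrees(np.arctan2(R[1,1],R[0,1])).round(2),'tilt',np.degrees(R[:2,2]).round(2),'F',o['ft_force'].round(1),'M',o['moment'].round(3),'w',round(o['width'],1),'g',round(o['grasp_force'],1),'q6',o['qpos'][5].round(3))
    return o
E
python3 - <<'E' | sed -n '/^t /,$p'
from w import *
st(); d=snap('wrist','w1')
c=cv2.convexHull(blob(d,(5,110,110),(16,255,255),(0,0,640,480)).astype(np.float32));c=cv2.approxPolyN(c,4,ensure_convex=True).reshape(-1,2)
print(c.round(0).tolist(),onz(d,c,53.5)[:,:2].round(1).tolist())
E
```

```text
t 3.23 p [ 583.2 -100.9  284.5] psi 14.29 tilt [-0.02  0.  ] F [0.8 0.3 1.3] M [-0.076 -0.095  0.002] w 59.3 g 0.0 q6 -0.441
[[358.0, 89.0], [366.0, 288.0], [279.0, 288.0], [290.0, 89.0]] [[579.0, -3.1], [613.0, -106.5], [564.4, -118.9], [545.8, -11.7]]
```

View pics/w1.png

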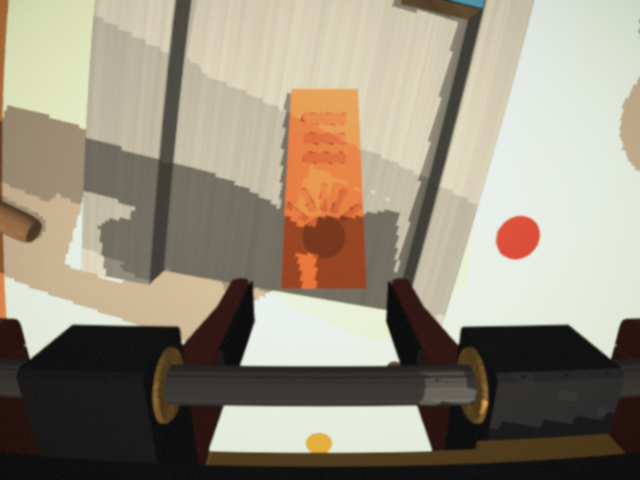

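The wrist view shows the orange piece between the finger lines, its wide end at (322,288) and narrow end at (324,89). The position agrees to within 2 mm, so I'll descend and grip.

Call:
step_arm([
  [[0.036,0.05,-0.69,0,0,0,0.68],[0,0,-0.68,0,0,0,0.68],[0,0,0,0,0,0,0.5],[0,0,0,0,0,0,0.3],[0,0,0,0,0,0,0.3]],
])

```text
t: 3.9
ee_pos: [585.5, -98.2, 217.4]
orientation: [1.926, 2.48, 0.001]
ft_force: [-0.9, -0.3, -1.0]
width: 48.1
grasp_force: 29.9
```

Call:
step_arm([
  [[0,0,0,0,0,0,0.3],[-0.083,0.16,0,0,0,-0.69,0.3],[-0.083,0.16,0,0,0,-0.69,0.3],[-0.083,0.16,0,0,0,-0.69,0.3],[-0.083,0.16,0,0,0,-0.69,0.3]],
])

```text
t: 4.53
ee_pos: [568.4, -65.9, 216.7]
orientation: [2.158, 2.282, 0.001]
ft_force: [0.9, 0.5, -0.9]
width: 48.2
grasp_force: 29.9
```

```bash
python3 - <<'E' | sed -n '/^t /,$p'
from w import *
st(); d=snap('top','t2');a=blob(d,(4,100,80),(17,255,255),(285,205,352,255))
c=cv2.approxPolyN(cv2.convexHull(a.astype(np.float32)),4,ensure_convex=True).reshape(-1,2).astype(float)
print(len(a),onz(d,c,53.5)[:,:2].round(1).tolist())
E
```

```text
t 4.53 p [568.4 -65.9 216.7] psi 3.21 tilt [ 0.03 -0.01] F [ 0.9  0.5 -0.9] M [-0.074 -0.067  0.009] w 48.2 g 29.9 q6 -0.192Traceback (most recent call last):
  File "<stdin>", line 2, in <module>
  File "m.py", line 7, in blob
    return max(c,key=cv2.contourArea)[:,0].astype(float)
           ~~~^^^^^^^^^^^^^^^^^^^^^^^
ValueError: max() iterable argument is empty
```

View pics/t2.png

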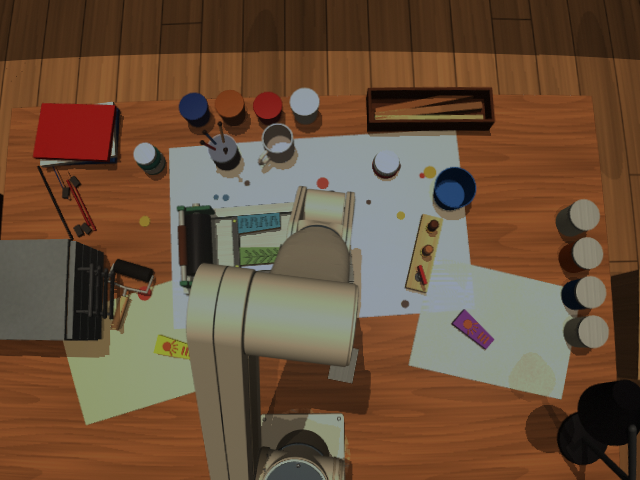

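The arm hides the piece in this top view, but the grip reads 48 mm at 30 N, as expected. I'll slide it into the mouth of the gap.

Call:
step_arm([
  [[-0.016,0.28,0,0,0,0,0.3],[-0.016,0.28,0,0,0,0,0.3],[-0.016,0.28,0,0,0,0,0.3],[-0.016,0.28,0,0,0,0,0.3],[-0.016,0.28,0,0,0,0,0.3]],
])

```text
t: 5.2
ee_pos: [564.5, 5.0, 216.2]
orientation: [2.156, 2.285, 0.0]
ft_force: [0.4, -0.0, -1.5]
width: 48.4
grasp_force: 29.9
```

Call:
step_arm([
  [[-0.016,0.28,0,0,0,0,0.3],[-0.016,0.26,0,0,0,0,0.3],[0,0,0,0,0,0,0.3],[0,0,0,0,0,0,0.3],[0,0,0,0,0,0,0.3]],
])

```text
t: 5.82
ee_pos: [562.9, 30.5, 216.2]
orientation: [2.157, 2.284, -0.0]
ft_force: [-0.3, -0.2, -0.8]
width: 47.6
grasp_force: 29.9
```

```bash
python3 - <<'E' | sed -n '/^t /,$p'
from w import *
st(); snap('wrist','w2')
E
```

```text
t 5.83 p [562.9  30.5 216.2] psi 3.27 tilt [-0. -0.] F [-0.3 -0.2 -0.8] M [-0.043 -0.082  0.034] w 47.6 g 29.9 q6 -0.024
```

View pics/w2.png

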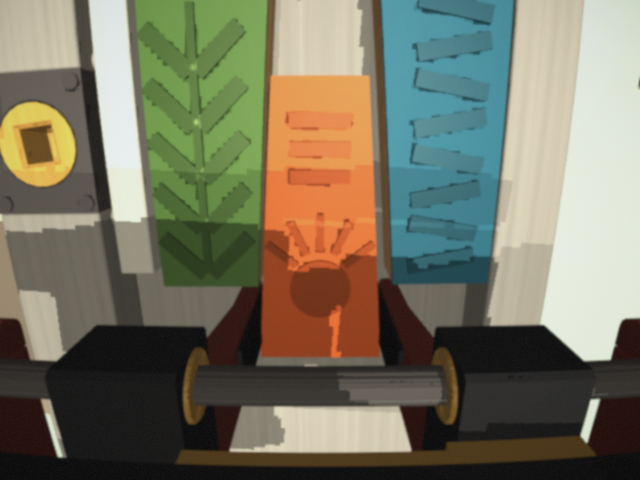

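The piece is aligned in the gap: its narrow end is at (320,76) between green and blue, and its rear is at (320,356). The socket at (40,145) looks nearly square to the press. I'll release, back off behind the rear, narrow the fingers and push.

Call:
step_arm([
  [[0,0,0,0,0,0,0.68],[0,0,0,0,0,0,0.68],[0.021,-0.37,0,0,0,0,0.68],[0.021,-0.37,0,0,0,0,0.68],[0,0,0,0,0,0,0.2]],
])

```text
t: 6.5
ee_pos: [565.1, -8.0, 216.2]
orientation: [2.159, 2.282, 0.0]
ft_force: [0.2, 0.1, -0.6]
width: 52.8
grasp_force: 0.0
```

Call:
step_arm([
  [[0,0,0,0,0,0,0.2],[0,0,0,0,0,0,0.2],[0,0,0,0,0,0,0.2],[-0.005,0.1,0,0,0,0,0.2],[-0.008,0.14,0,0,0,0,0.2]],
])

```text
t: 7.12
ee_pos: [564.4, 6.4, 216.2]
orientation: [2.156, 2.285, -0.0]
ft_force: [-0.1, -0.3, -0.3]
width: 17.6
grasp_force: 0.3
```

```bash
python3 - <<'E' | sed -n '/^t /,$p'
from w import *
st(); d=snap('wrist','w3')
c=cv2.approxPolyN(cv2.convexHull(blob(d,(5,110,90),(16,255,255),(200,0,450,480)).astype(np.float32)),4,ensure_convex=True).reshape(-1,2).astype(float)
P=onz(d,c,53.5)[:,:2]-[560.8,106.4];print(c.tolist(),(P@np.array([[.99834,-.0576],[.0576,.99834]])).round(1).tolist())
d=dict(np.load('pics/w2.npz'))
c=cv2.approxPolyN(cv2.convexHull(blob(d,(5,110,90),(16,255,255),(200,0,450,480)).astype(np.float32)),4,ensure_convex=True).reshape(-1,2).astype(float)
P=onz(d,c,53.5)[:,:2]-[560.8,106.4];print((P@np.array([[.99834,-.0576],[.0576,.99834]])).round(1).tolist())
im=cv2.cvtColor(d['pixels'],cv2.COLOR_RGB2HSV)[90:200,0:90]
b=blob(d,(20,100,120),(35,255,255),(0,80,90,200));
m=np.zeros((480,640),np.uint8);h=cv2.cvtColor(d['pixels'],cv2.COLOR_RGB2HSV)
m[115:175,10:70]=(h[115:175,10:70,2]<110)*255
s=max(cv2.findContours(m,0,2)[0],key=cv2.contourArea)[:,0].astype(float)
for nm,k,z in [('plug',b,53.5),('sock',s,45)]:
    r=cv2.minAreaRect(onz(d,k,z)[:,:2].astype(np.float32));print(nm,r)
E
```

```text
t 7.12 p [564.4   6.4 216.2] psi 3.31 tilt [ 0. -0.] F [-0.1 -0.3 -0.3] M [-0.092 -0.119 -0.001] w 17.6 g 0.3 q6 -0.067
[[371.98590087890625, 0.0], [384.4507141113281, 295.0], [254.165283203125, 295.0], [263.9173583984375, 3.814697265625e-06]] [[15.5, 17.6], [23.7, -87.0], [-27.5, -87.0], [-20.2, 17.6]]
[[16.0, 16.8], [23.0, -90.8], [-28.2, -90.8], [-18.3, 42.7]]
plug ((455.296142578125, 96.50942993164062), (31.204378128051758, 30.575881958007812), 82.5541763305664)
sock ((449.6693420410156, 96.25040435791016), (12.201454162597656, 12.801101684570312), 8.165090560913086)
```

Call:
step_arm([
  [[-0.007,0.12,0,0,0,0,0.2],[-0.007,0.12,0,0,0,0,0.2],[-0.007,0.12,0,0,0,0,0.2],[-0.005,0.08,0,0,0,0,0.2],[0,0,0,0,0,0,0.2]],
])

```text
t: 7.8
ee_pos: [563.0, 28.2, 216.2]
orientation: [-2.156, -2.285, -0.0]
ft_force: [0.2, -0.3, 0.4]
width: 17.5
grasp_force: 0.0
```

Call:
step_arm([
  [[-0.002,0.04,0,0,0,0,0.2],[-0.002,0.04,0,0,0,0,0.2],[0,0,0,0,0,0,0.2],[0,0,0,0,0,0,0.2],[0,0,0,0,0,0,0.2]],
])

```text
t: 8.43
ee_pos: [562.9, 31.9, 216.2]
orientation: [-2.157, -2.284, 0.0]
ft_force: [0.1, -1.3, 0.4]
width: 17.6
grasp_force: 0.0
```

```bash
cat > o.py <<'E'
from w import *
def rears(f):
    d=snap('wrist',f)
    for nm,lo,hi in [('o',(5,110,70),(16,255,255)),('b',(85,70,40),(110,255,255)),('g',(30,70,40),(75,255,255))]:
        k=blob(d,lo,hi,(100,0,560,480));y=k[:,1].max();e=k[k[:,1]>y-3]
        P=onz(d,[[e[:,0].min()+5,y],[e[:,0].max()-5,y]],53.5)[:,:2]-[560.8,106.4]
        print(nm,y,(P@np.array([[.99834,-.0576],[.0576,.99834]])).round(1).tolist())
E
python3 - <<'E' | sed -n '/^t /,$p'
from o import *
st(); rears('w4')
E
```

```text
t 8.43 p [562.9  31.9 216.2] psi 3.3 tilt [-0.  0.] F [ 0.1 -1.3  0.4] M [-0.036 -0.118  0.022] w 17.6 g 0.0 q6 -0.022
o 295.0 [[-24.1, -61.5], [20.3, -61.5]]
b 286.0 [[28.4, -57.7], [61.9, -57.9]]
g 288.0 [[-61.2, -58.7], [-28.6, -58.5]]
```

Call:
step_arm([
  [[-0.001,0.02,0,0,0,0,0.2],[-0.001,0.02,0,0,0,0,0.2],[0,0,0,0,0,0,0.2],[0,0,0,0,0,0,0.2],[0,0,0,0,0,0,0.2]],
])

```text
t: 9.1
ee_pos: [562.8, 33.9, 216.2]
orientation: [-2.156, -2.285, -0.0]
ft_force: [-0.2, -0.5, 0.2]
width: 17.5
grasp_force: 0.0
```

Call:
step_arm([
  [[-0.001,0.02,0,0,0,0,0.2],[0,0,0,0,0,0,0.2],[0,0.01,0,0,0,0,0.2],[0,0,0,0,0,0,0.2],[0,0,0,0,0,0,0.2]],
])

```text
t: 9.72
ee_pos: [562.7, 35.4, 216.2]
orientation: [-2.157, -2.285, -0.0]
ft_force: [0.3, -0.3, -0.1]
width: 17.8
grasp_force: 0.1
```

```bash
python3 - <<'E' | sed -n '/^t /,$p'
from o import *
st(); rears('w5')
E
```

```text
t 9.72 p [562.7  35.4 216.2] psi 3.3 tilt [0. 0.] F [ 0.3 -0.3 -0.1] M [-0.082 -0.06   0.072] w 17.8 g 0.1 q6 -0.016
o 296.0 [[-24.0, -58.3], [20.4, -58.4]]
b 294.0 [[28.7, -57.5], [61.6, -57.8]]
g 297.0 [[-61.2, -59.0], [-28.3, -58.8]]
```

Call:
step_arm([
  [[0,0.015,0,0,0,0,0.2],[0,0,0,0,0,0,0.2],[0,0.01,0,0,0,0,0.2],[0,0,0,0,0,0,0.2],[0,0,0,0,0,0,0.2]],
])

```text
t: 10.4
ee_pos: [562.8, 35.9, 216.2]
orientation: [2.155, 2.284, -0.001]
ft_force: [0.9, -8.0, -0.5]
width: 17.7
grasp_force: 3.9
```

Call:
step_arm([
  [[0,0.01,0,0,0,0,0.2],[0,0,0,0,0,0,0.2],[0,0.01,0,0,0,0,0.2],[0,0,0,0,0,0,0.2],[0,0,0,0,0,0,0.2]],
])

```text
t: 11.02
ee_pos: [562.9, 36.2, 216.3]
orientation: [2.155, 2.284, -0.002]
ft_force: [2.3, -12.9, 0.3]
width: 17.8
grasp_force: 6.8
```

The piece now meets the head stop, with 13 N of reaction. I'll retreat, rise and go over the key.

Call:
step_arm([
  [[0.006,-0.1,0,0,0,0,0.2],[0,0,1,0,0,0,0.2],[0,0,1,0,0,0,0.45],[-0.108,-0.343,0,0,0,-0.976,0.45],[-0.108,-0.343,0,0,0,-0.976,0.45]],
])

```text
t: 11.65
ee_pos: [551.9, -1.9, 316.7]
orientation: [2.309, 2.13, 0.001]
ft_force: [0.4, -0.6, 0.2]
width: 38.7
grasp_force: 0.0
```

Call:
step_arm([
  [[-0.108,-0.343,0,0,0,-0.976,0.45],[-0.108,-0.343,0,0,0,-0.976,0.45],[-0.108,-0.343,0,0,0,-0.976,0.45],[-0.108,-0.343,0,0,0,-0.976,0.45],[-0.108,-0.343,0,0,0,-0.976,0.45]],
])

```text
t: 12.28
ee_pos: [524.8, -88.6, 316.1]
orientation: [-2.639, -1.704, 0.0]
ft_force: [-0.3, -0.6, -1.0]
width: 39.8
grasp_force: 0.0
```

Call:
step_arm([
  [[-0.108,-0.343,0,0,0,-0.976,0.45],[-0.108,-0.343,0,0,0,-0.976,0.45],[-0.108,-0.343,0,0,0,-0.976,0.45],[-0.108,-0.343,0,0,0,-0.976,0.45],[-0.108,-0.343,0,0,0,-0.976,0.45]],
])

```text
t: 12.9
ee_pos: [497.9, -174.3, 316.2]
orientation: [2.89, 1.232, 0.0]
ft_force: [0.7, 0.0, -0.2]
width: 39.7
grasp_force: 0.0
```

Call:
step_arm([
  [[-0.108,-0.343,0,0,0,-0.976,0.45],[-0.108,-0.343,0,0,0,-0.976,0.45],[-0.108,-0.343,0,0,0,-0.976,0.45],[-0.108,-0.343,0,0,0,-0.976,0.45],[-0.108,-0.343,0,0,0,-0.976,0.45]],
])

```text
t: 13.52
ee_pos: [470.8, -260.0, 316.2]
orientation: [-3.057, -0.725, 0.0]
ft_force: [-0.3, -0.2, -0.4]
width: 39.7
grasp_force: 0.0
```

Call:
step_arm([
  [[-0.108,-0.343,0,0,0,-0.976,0.45],[-0.108,-0.343,0,0,0,-0.976,0.45],[-0.108,-0.343,0,0,0,-0.976,0.45],[0,0,0,0,0,0,0.45],[0,0,0,0,0,0,0.45]],
])

```text
t: 14.15
ee_pos: [454.9, -310.3, 316.1]
orientation: [-3.114, -0.416, 0.0]
ft_force: [0.5, 0.1, 0.9]
width: 39.5
grasp_force: 0.0
```

```bash
python3 - <<'E' | sed -n '/^t /,$p'
from o import *
st(); d=snap('wrist','w6')
k=blob(d,(0,130,60),(5,255,255),(100,100,560,420));print(cen(k),len(k))
r=cv2.minAreaRect(onz(d,k,90)[:,:2].astype(np.float32));print(r)
t=snap('top','t3')
a=blob(t,(4,100,80),(17,255,255),(220,205,352,270));c=cv2.approxPolyN(cv2.convexHull(a.astype(np.float32)),4,ensure_convex=True).reshape(-1,2).astype(float)
print(((onz(t,c,53.5)[:,:2]-[560.8,106.4])@np.array([[.99834,-.0576],[.0576,.99834]])).round(1).tolist())
E
```

```text
t 14.15 p [ 454.9 -310.3  316.1] psi -74.77 tilt [-0.01  0.02] F [0.5 0.1 0.9] M [ 0.049 -0.028  0.021] w 39.5 g 0.0 q6 0.685
[322.78074262 258.91063109] 197
((459.96490478515625, -309.589111328125), (52.45136260986328, 8.719537734985352), 15.048508644104004)
[[-26.6, -60.4], [-18.3, 51.5], [14.3, 49.8], [21.9, -60.2]]
```

View pics/w6.png

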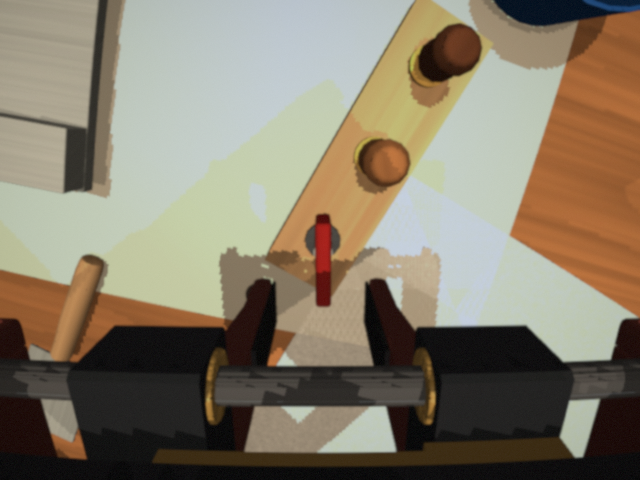

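The wrist view shows the red handle at (322,259), lined up with the fingers, and its collar at (323,240). The top check puts the orange piece home, at y -60 to 50. I'll refine the key axis from the collar.

```bash
python3 - <<'E' | sed -n '/^t /,$p'
from o import *
st(); d=dict(np.load('pics/w6.npz'))
E=d['extrinsics'];print('cam',(-E[:3,:3].T@E[:3,3]).round(1))
h=cv2.cvtColor(d['pixels'],cv2.COLOR_RGB2HSV)
m=np.zeros((480,640),np.uint8);s=h[205:275,295:352];m[205:275,295:352]=((s[...,1]<90)&(s[...,2]<150))*255
c=max(cv2.findContours(m,0,2)[0],key=cv2.contourArea)[:,0].astype(float);print(c.min(0),c.max(0))
print(onz(d,[[ (c[:,0].min()+c[:,0].max())/2,240]],37),onz(d,[[c[:,0].min(),240],[c[:,0].max(),240],[322,c[:,1].min()]],37))
for uv,z in [((460,47),95),((384,161),95)]: print('gouge',onz(d,[uv],z)[0].round(1))
for uv in [(432,226),(427.5,250)]: print('gougeT',onz(T,[uv],95)[0].round(1))
k=blob(d,(0,130,60),(5,255,255),(100,100,560,420));print(k.min(0),k.max(0),onz(d,[[322,k[:,1].max()],[322,k[:,1].min()]],90))
E
```

```text
t 14.25 p [ 455.1 -309.9  316.1] psi -74.73 tilt [-0.01  0.02] F [-0.1  0.1  0.1] M [-0.004 -0.015 -0.016] w 39.7 g 0.0 q6 0.685
cam [ 527.1 -289.6  295.3]
[306. 227.] [314. 255.]
[[ 455.28910851 -302.12707722   37.        ]] [[ 454.57000545 -299.48807626   37.        ]
 [ 456.00812524 -304.76575345   37.        ]
 [ 466.26850195 -307.62520614   37.        ]]
gouge [ 583.1 -343.9   95. ]
gouge [ 521.2 -324.7   95. ]
gougeT [ 576.1 -340.2   95. ]
gougeT [ 514.9 -326.    95. ]
[315. 215.] [331. 305.] [[ 434.54863852 -316.04161959   90.        ]
 [ 485.12240898 -302.18084393   90.        ]]
```

Call:
step_arm([
  [[0.028,-0.024,-0.7,0,0,0,0.45],[0,0,-0.7,0,0,0,0.45],[0,0,0,0,0,0,0.45],[0,0,0,0,0,0,0.2],[0,0,0,0,0,0,0.0]],
])

```text
t: 14.88
ee_pos: [457.0, -311.8, 247.6]
orientation: [3.112, 0.416, 0.003]
ft_force: [0.6, -0.2, -0.3]
width: 23.1
grasp_force: 0.0
```

Call:
step_arm([
  [[0,0,0,0,0,0,0],[0,0,0,0,0,0,0],[0,0,0,0,0,0,0],[0,0,0,0,0,0,0],[0,0,0,0,0,0,0]],
])

```text
t: 15.5
ee_pos: [456.7, -311.7, 247.0]
orientation: [3.113, 0.416, 0.001]
ft_force: [0.1, 0.2, 5.9]
width: 8.9
grasp_force: 30.0
```

Gripped at 8.9 mm. I'll lift the key and carry it toward the lock, stopping short to look at the socket.

Call:
step_arm([
  [[0,0,0.4,0,0,0,0],[0,0,0.8,0,0,0,0],[0,0,0.8,0,0,0,0],[-0.004,0.367,0,0,0,1,0],[-0.004,0.367,0,0,0,1,0]],
])

```text
t: 16.12
ee_pos: [455.8, -274.6, 346.8]
orientation: [3.076, 0.635, 0.001]
ft_force: [0.1, 0.2, -1.0]
width: 9.1
grasp_force: 30.0
```

Call:
step_arm([
  [[-0.004,0.367,0,0,0,1,0],[-0.004,0.367,0,0,0,1,0],[-0.004,0.367,0,0,0,1,0],[-0.004,0.367,0,0,0,1,0],[-0.004,0.367,0,0,0,1,0]],
])

```text
t: 16.75
ee_pos: [454.9, -182.2, 346.1]
orientation: [-2.919, -1.162, 0.0]
ft_force: [1.2, 0.5, -1.2]
width: 8.8
grasp_force: 30.0
```

Call:
step_arm([
  [[-0.004,0.367,0,0,0,1,0],[-0.004,0.367,0,0,0,1,0],[-0.004,0.367,0,0,0,1,0],[-0.004,0.367,0,0,0,1,0],[-0.004,0.367,0,0,0,1,0]],
])

```text
t: 17.38
ee_pos: [454.0, -90.1, 346.2]
orientation: [2.672, 1.653, 0.0]
ft_force: [-0.1, -0.7, -1.6]
width: 8.7
grasp_force: 30.0
```

Call:
step_arm([
  [[-0.004,0.367,0,0,0,1,0],[-0.004,0.367,0,0,0,1,0],[-0.004,0.367,0,0,0,1,0],[-0.004,0.367,0,0,0,1,0],[-0.004,0.367,0,0,0,1,0]],
])

```text
t: 18.0
ee_pos: [452.9, 1.6, 346.2]
orientation: [2.344, 2.092, 0.0]
ft_force: [0.6, 0.8, -1.5]
width: 8.9
grasp_force: 30.0
```

Call:
step_arm([
  [[-0.004,0.367,0,0,0,1,0],[-0.004,0.367,0,0,0,1,0],[-0.004,0.367,0,0,0,1,0],[0,0,-0.3,0,0,0,0],[0,0,-0.3,0,0,0,0]],
])

```text
t: 18.62
ee_pos: [452.1, 55.5, 315.1]
orientation: [-2.118, -2.321, 0.0]
ft_force: [-0.9, 0.6, 0.1]
width: 9.0
grasp_force: 30.0
```

```bash
python3 - <<'E' | sed -n '/^t /,$p'
from o import *
st(); d=snap('wrist','w7')
b=blob(d,(20,90,90),(36,255,255),(150,0,500,260));r=cv2.minAreaRect(onz(d,b,53.5)[:,:2].astype(np.float32));print('plug',r,cen(b))
u,v=cen(b).astype(int)
a=cv2.resize(d['pixels'][max(0,v-90):v+150,max(0,u-120):u+120],None,fx=2.4,fy=2.4);cv2.imwrite('pics/w7c.png',cv2.cvtColor(a,cv2.COLOR_RGB2BGR))
E
```

```text
t 18.62 p [452.1  55.5 315.1] psi 5.24 tilt [-0.01 -0.01] F [-0.9  0.6  0.1] M [-0.033 -0.091 -0.026] w 9.0 g 30.0 q6 0.005
plug ((454.03631591796875, 96.61892700195312), (30.892126083374023, 31.52863121032715), 5.283752918243408) [328.14213618 187.3502937 ]
```

View pics/w7.png

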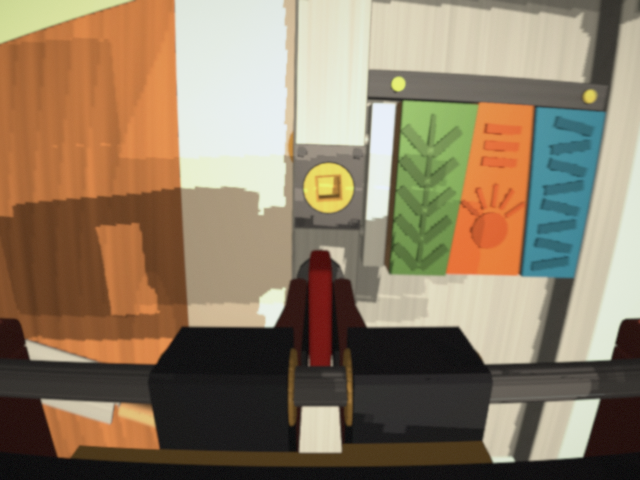

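The wrist view shows the plug at (328,187), with its socket nearly aligned with the plate, and the key held at (320,265). The three pieces lie in place. I'll measure the socket angle and the key's offset in the hand.

```bash
python3 - <<'E' | sed -n '/^t /,$p'
from o import *
st(); d=dict(np.load('pics/w7.npz'));h=cv2.cvtColor(d['pixels'],cv2.COLOR_RGB2HSV)
print('val',h[187,300:356:2,2]);print(h[160:216:2,328,2])
for th in (150,170,190,210):
    m=np.zeros((480,640),np.uint8);m[168:208,308:349]=(h[168:208,308:349,2]<th)*255
    c=cv2.findContours(m,0,2)[0]
    if c:
        s=max(c,key=cv2.contourArea)[:,0].astype(float);print(th,cv2.minAreaRect(onz(d,s,53.5)[:,:2].astype(np.float32)))
k=blob(d,(0,130,40),(5,255,255),(290,230,350,400));print(k.min(0),k.max(0))
p=np.array([452.1,55.5]);f=np.radians(95.24);ax=np.array([np.cos(f),np.sin(f)]);pe=np.array([ax[1],-ax[0]])
for z in (158,130):
    P=onz(d,[[320,k[:,1].min()],[320,k[:,1].max()],[k[:,0].min(),300],[k[:,0].max(),300]],z)[:,:2]-p;print(z,'along',(P@ax).round(1),'perp',(P@pe).round(1))
E=d['extrinsics'];print('cam',(-E[:3,:3].T@E[:3,3]).round(1))
E
```

```text
t 18.68 p [451.4  55.2 313.3] psi 5.21 tilt [-0.2  -0.03] F [-0.7 -0.6 -1.6] M [-0.025 -0.097 -0.049] w 8.8 g 30.0 q6 0.005
val [122 124 207 233 233 233 233 233 229 226 233 233 234 234 233 234 224 198
 179 156 190 226 233 233 237 238 224 139]
[122 142 227 233 234 234 233 225 214 231 233 234 235 235 234 233 231 188
 115 172 223 232 234 233 233 231 183 112]
150 ((455.20458984375, 91.47845458984375), (12.50059986114502, 2.464864730834961), 14.807114601135254)
170 ((454.5598449707031, 96.86048889160156), (12.39112663269043, 12.889034271240234), 5.952003479003906)
190 ((454.60516357421875, 97.18675994873047), (13.622635841369629, 13.587410926818848), 5.259079456329346)
210 ((454.915283203125, 97.2048110961914), (14.252673149108887, 14.823355674743652), 5.2798662185668945)
[290. 251.] [332. 366.]
158 along [ 32.9 -15.5  13.4  13.4] perp [  0.6   0.6 -10.8   5.1]
130 along [ 24.1 -34.2   0.7   0.7] perp [  0.6   0.6 -13.1   6.1]
cam [445.6 130.8 294.3]
```

Call:
step_arm([
  [[0.018,0.42,0,0,0,0.33,0],[0,0.418,-0.2,0,0,0,0],[0,0,-0.24,0,0,0,0],[0,0,0,0,0,0,0],[0,0,0,0,0,0,0]],
])

```text
t: 19.3
ee_pos: [453.3, 96.6, 294.0]
orientation: [-2.092, -2.343, 0.001]
ft_force: [0.3, 0.8, -1.8]
width: 9.0
grasp_force: 30.0
```

```bash
python3 - <<'E' | sed -n '/^t /,$p'
from o import *
st()
E
```

```text
t 19.3 p [453.3  96.6 294. ] psi 6.49 tilt [-0.04 -0.01] F [ 0.3  0.8 -1.8] M [-0.064 -0.134  0.008] w 9.0 g 30.0 q6 0.071
```

Now lower in small steps, watching the force.

Call:
step_arm([
  [[0,0.01,-0.1,0,0,0,0],[0,0,-0.06,0,0,0,0],[0,0,-0.04,0,0,0,0],[0,0,-0.04,0,0,0,0],[0,0,0,0,0,0,0]],
])

```text
t: 19.92
ee_pos: [453.3, 97.8, 282.1]
orientation: [-2.091, -2.345, 0.0]
ft_force: [-0.3, 0.2, -0.7]
width: 8.6
grasp_force: 30.0
```

```bash
python3 - <<'E' | sed -n '/^t /,$p'
from o import *
st()
E
```

```text
t 19.93 p [453.3  97.8 282.1] psi 6.55 tilt [-0.01 -0.  ] F [-0.3  0.2 -0.7] M [-0.015 -0.084 -0.002] w 8.6 g 30.0 q6 0.073
```

Call:
step_arm([
  [[0,0,-0.03,0,0,0,0],[0,0,-0.03,0,0,0,0],[0,0,-0.02,0,0,0,0],[0,0,0,0,0,0,0],[0,0,0,0,0,0,0]],
])

```text
t: 20.55
ee_pos: [453.6, 97.5, 278.2]
orientation: [2.09, 2.344, -0.0]
ft_force: [1.4, -5.4, 0.1]
width: 8.8
grasp_force: 30.0
```

```bash
python3 - <<'E' | sed -n '/^t /,$p'
from o import *
st()
E
```

```text
t 20.55 p [453.6  97.5 278.2] psi 6.57 tilt [ 0.05 -0.04] F [ 1.4 -5.4  0.1] M [-1.15  -0.382  0.005] w 8.8 g 30.0 q6 0.073
```

Call:
step_arm([
  [[0.004,-0.015,0,0,0,0,0],[0,0,-0.04,0,0,0,0],[0,0,-0.04,0,0,0,0],[0,0,0,0,0,0,0],[0,0,0,0,0,0,0]],
])

```text
t: 21.18
ee_pos: [453.4, 97.0, 273.9]
orientation: [-2.091, -2.344, 0.001]
ft_force: [0.7, -3.8, -3.2]
width: 9.1
grasp_force: 30.0
```

```bash
python3 - <<'E' | sed -n '/^t /,$p'
from o import *
st()
E
```

```text
t 21.18 p [453.4  97.  273.9] psi 6.55 tilt [-0.03 -0.01] F [ 0.7 -3.8 -3.2] M [-0.842 -0.374 -0.014] w 9.1 g 30.0 q6 0.071
```

Call:
step_arm([
  [[0.003,-0.01,-0.04,0,0,0,0],[0,0,-0.04,0,0,0,0],[0,0,-0.02,0,0,0,0],[0,0,0,0,0,0,0],[0,0,0,0,0,0,0]],
])

```text
t: 21.8
ee_pos: [453.6, 96.7, 269.1]
orientation: [-2.091, -2.344, 0.0]
ft_force: [0.6, -0.0, -1.7]
width: 8.8
grasp_force: 30.0
```

```bash
python3 - <<'E' | sed -n '/^t /,$p'
from o import *
st()
E
```

```text
t 21.8 p [453.6  96.7 269.1] psi 6.54 tilt [-0.01  0.01] F [ 0.6 -0.  -1.7] M [-0.106 -0.097  0.023] w 8.8 g 30.0 q6 0.07
```

Call:
step_arm([
  [[0,0,-0.02,0,0,0,0],[0,0,0,0,0,0,0],[0,0,-0.015,0,0,0,0],[0,0,0,0,0,0,0],[0,0,0,0,0,0,0]],
])

```text
t: 22.42
ee_pos: [453.8, 96.6, 268.4]
orientation: [2.091, 2.344, 0.001]
ft_force: [-3.0, -1.0, 14.8]
width: 8.6
grasp_force: 30.0
```

```bash
python3 - <<'E' | sed -n '/^t /,$p'
from o import *
st()
E
```

```text
t 22.43 p [453.8  96.6 268.4] psi 6.54 tilt [0.03 0.01] F [-3.  -1.  14.8] M [-0.141  0.62   0.039] w 8.6 g 30.0 q6 0.07
```

The collar is seated at z 268.4 with 15 N. Now turn clockwise.

Call:
step_arm([
  [[0,0,0.005,0,0,-0.5,0],[0,0,0,0,0,-1,0],[0,0,0,0,0,-1,0],[0,0,0,0,0,-1,0],[0,0,0,0,0,-1,0]],
])

```text
t: 23.05
ee_pos: [453.8, 96.5, 268.4]
orientation: [2.433, 1.986, 0.0]
ft_force: [-2.3, -2.7, 10.7]
width: 8.6
grasp_force: 30.0
```

Call:
step_arm([
  [[0,0,0,0,0,-1,0],[0,0,0,0,0,-1,0],[0,0,0,0,0,-1,0],[0,0,0,0,0,-1,0],[0,0,0,0,0,-1,0]],
])

```text
t: 23.68
ee_pos: [453.9, 96.4, 268.4]
orientation: [2.741, 1.534, 0.001]
ft_force: [-1.3, -3.6, 9.8]
width: 8.6
grasp_force: 30.0
```

```bash
python3 - <<'E' | sed -n '/^t /,$p'
from o import *
st()
E
```

```text
t 23.68 p [453.9  96.4 268.4] psi -31.54 tilt [ 0.05 -0.03] F [-1.3 -3.6  9.8] M [-0.811  0.306  0.141] w 8.6 g 30.0 q6 0.735
```

Call:
step_arm([
  [[0,0,0,0,0,-1,0],[0,0,0,0,0,-1,0],[0,0,0,0,0,-1,0],[0,0,0,0,0,-0.5,0],[0,0,0,0,0,0,0]],
])

```text
t: 24.3
ee_pos: [454.0, 96.3, 268.4]
orientation: [2.906, 1.191, 0.001]
ft_force: [-0.3, -3.7, 9.7]
width: 8.6
grasp_force: 30.0
```

```bash
python3 - <<'E' | sed -n '/^t /,$p'
from o import *
st()
E
```

```text
t 24.3 p [454.   96.3 268.4] psi -45.44 tilt [ 0.07 -0.04] F [-0.3 -3.7  9.7] M [-0.973  0.308  0.107] w 8.6 g 30.0 q6 0.978
```

Call:
step_arm([
  [[0,0,0,0,0,-1,0],[0,0,0,0,0,-1,0],[0,0,0,0,0,-1,0],[0,0,0,0,0,-1,0],[0,0,0,0,0,0,0]],
])

```text
t: 24.92
ee_pos: [454.1, 96.2, 268.4]
orientation: [3.044, 0.774, 0.002]
ft_force: [-0.3, -4.2, 9.9]
width: 8.9
grasp_force: 30.0
```

```bash
python3 - <<'E' | sed -n '/^t /,$p'
from o import *
st()
E
```

```text
t 24.93 p [454.1  96.2 268.4] psi -61.46 tilt [ 0.08 -0.05] F [-0.3 -4.2  9.9] M [-1.17   0.201  0.024] w 8.9 g 30.0 q6 1.257
```

Call:
step_arm([
  [[0,0,0,0,0,-1,0],[0,0,0,0,0,-1,0],[0,0,0,0,0,-1,0],[0,0,0,0,0,-1,0],[0,0,0,0,0,-1,0]],
])

```text
t: 25.55
ee_pos: [454.1, 96.1, 268.4]
orientation: [3.132, 0.232, 0.002]
ft_force: [-1.1, -6.4, 9.9]
width: 9.0
grasp_force: 30.0
```

```bash
python3 - <<'E' | sed -n '/^t /,$p'
from o import *
st()
E
```

```text
t 25.55 p [454.1  96.1 268.4] psi -81.52 tilt [ 0.08 -0.06] F [-1.1 -6.4  9.9] M [-1.411  0.211  0.182] w 9.0 g 30.0 q6 1.608
```

Call:
step_arm([
  [[0,-0.008,0,0,0,-1,0],[0,0,0,0,0,-1,0],[0,0,0,0,0,-0.5,0],[0,0,0,0,0,-0.5,0],[0,0,0,0,0,0,0]],
])

```text
t: 26.18
ee_pos: [454.1, 95.9, 268.4]
orientation: [3.139, -0.093, 0.002]
ft_force: [-0.4, -4.6, 9.3]
width: 8.6
grasp_force: 30.1
```

```bash
python3 - <<'E' | sed -n '/^t /,$p'
from o import *
st();snap('wrist','w8')
E
```

```text
t 26.18 p [454.1  95.9 268.4] psi -93.38 tilt [ 0.08 -0.05] F [-0.4 -4.6  9.3] M [-0.962  0.249  0.401] w 8.6 g 30.1 q6 1.814
```

View pics/w8.png

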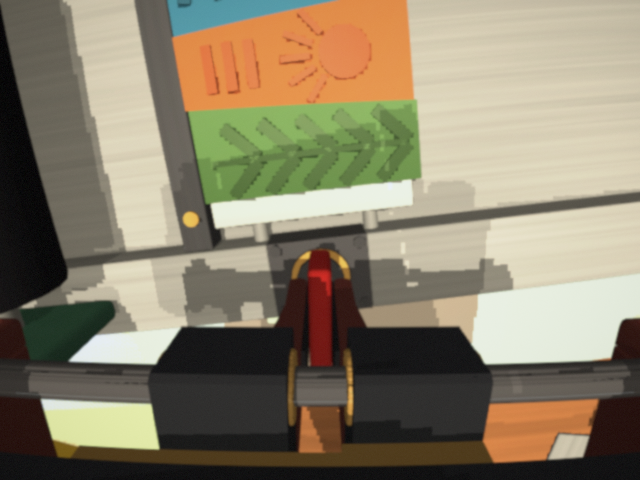

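The pieces have closed up with no gaps, the clamp bar is pressed out against green, and the moment jumped to 0.40 N m. I'll turn a touch more to confirm it is firm.

Call:
step_arm([
  [[0,0,0,0,0,-0.5,0],[0,0,0,0,0,-0.25,0],[0,0,0,0,0,0,0],[0,0,0,0,0,0,0],[0,0,0,0,0,0,0]],
])

```text
t: 26.85
ee_pos: [454.1, 95.9, 268.4]
orientation: [3.136, -0.174, 0.002]
ft_force: [-0.9, -4.8, 10.0]
width: 9.1
grasp_force: 30.3
```

```bash
python3 - <<'E' | sed -n '/^t /,$p'
from o import *
st()
E
```

```text
t 26.85 p [454.1  95.9 268.4] psi -96.35 tilt [ 0.08 -0.06] F [-0.9 -4.8 10. ] M [-0.93   0.282  0.485] w 9.1 g 30.3 q6 1.866
```

It's firm at 0.49 N m. I'll ease the twist back within the socket play, lift the key out and carry it back over its hole.

Call:
step_arm([
  [[0,0,0,0,0,0.4,0],[0,-0.004,0.01,0,0,0.35,0],[0,0,0.08,0,0,0,0],[0,0,0.15,0,0,0,0],[0,0,0.25,0,0,0,0]],
])

```text
t: 27.48
ee_pos: [453.4, 96.1, 292.1]
orientation: [-3.14, 0.096, 0.003]
ft_force: [-0.3, 0.6, -0.6]
width: 9.1
grasp_force: 30.0
```

```bash
python3 - <<'E' | sed -n '/^t /,$p'
from o import *
st();d=snap('side','s2')
for nm,lo,hi in [('o',(5,110,70),(16,255,255)),('b',(85,70,40),(110,255,255)),('g',(30,70,40),(75,255,255))]:
    k=blob(d,lo,hi,(235,170,340,270));print(nm,len(k),((onz(d,[cen(k)],53.5)[:,:2]-[560.8,106.4])@np.array([[.99834,-.0576],[.0576,.99834]])).round(1))
E
```

```text
t 27.48 p [453.4  96.1 292.1] psi -93.5 tilt [-0.12  0.  ] F [-0.3  0.6 -0.6] M [0.019 0.03  0.051] w 9.1 g 30.0 q6 1.814
o 152 [[ -1.4 -30.6]]
b 75 [[42.8 -7.3]]
g 82 [[-43.2  -7.4]]
```

Call:
step_arm([
  [[0,0,0.55,0,0,0,0],[0,0,0.6,0,0,0,0],[0.006,-0.4,0,0,0,0.47,0],[0.006,-0.8,0,0,0,0.47,0],[0.006,-0.85,0,0,0,0.47,0]],
])

```text
t: 28.15
ee_pos: [454.6, -7.1, 350.9]
orientation: [-3.141, -0.063, -0.003]
ft_force: [0.1, -0.3, -1.6]
width: 8.7
grasp_force: 30.0
```

Call:
step_arm([
  [[0.006,-0.85,0,0,0,0.47,0],[0.006,-0.85,0,0,0,0.47,0],[0.006,-0.85,0,0,0,0.47,0],[0.006,-0.85,0,0,0,0.47,0],[0.006,-0.85,0,0,0,0.47,0]],
])

```text
t: 28.78
ee_pos: [456.1, -220.3, 350.9]
orientation: [3.125, 0.318, 0.003]
ft_force: [0.3, -0.3, -1.2]
width: 9.0
grasp_force: 30.0
```

Call:
step_arm([
  [[0.006,-0.85,0,0,0,0.47,0],[0.006,-0.6,0,0,0,0.47,0],[0,-0.2,0,0,0,0,0],[0,0,0,0,0,0,0],[0,0,0,0,0,0,0]],
])

```text
t: 29.4
ee_pos: [456.6, -300.4, 349.8]
orientation: [-3.113, -0.42, 0.0]
ft_force: [-0.5, 0.7, -1.5]
width: 8.9
grasp_force: 30.0
```

```bash
python3 - <<'E' | sed -n '/^t /,$p'
from o import *
o=st();d=snap('wrist','w9');h=cv2.cvtColor(d['pixels'],cv2.COLOR_RGB2HSV)
k=blob(d,(0,130,40),(5,255,255),(290,230,350,400))
f=np.radians(np.degrees(np.arctan2(*Rt.from_rotvec(o['orientation']).as_matrix()[[1,0],1]))+90);ax=np.array([np.cos(f),np.sin(f)])
print('handle end along',(onz(d,[[320,k[:,1].min()]],o['ee_pos'][2]-185)[:,:2]-o['ee_pos'][:2])@ax, k.min(0))
t=snap('top','t4');M=np.array([[.99834,-.0576],[.0576,.99834]])
for nm,lo,hi,b in [('o',(4,100,80),(17,255,255),(220,205,352,270)),('b',(85,70,50),(110,255,255),(232,205,285,240)),('g',(30,70,50),(75,255,255),(235,240,290,270))]:
    a=blob(t,lo,hi,b);c=cv2.approxPolyN(cv2.convexHull(a.astype(np.float32)),4,ensure_convex=True).reshape(-1,2).astype(float)
    print(nm,((onz(t,c,53.5)[:,:2]-[560.8,106.4])@M).round(1).tolist())
E
```

```text
t 29.4 p [ 456.6 -300.4  349.8] psi -74.63 tilt [-0.01  0.03] F [-0.5  0.7 -1.5] M [ 0.033 -0.012 -0.013] w 8.9 g 30.0 q6 0.699
handle end along [24.83637514] [307. 249.]
o [[-24.0, -60.3], [-15.7, 51.4], [15.8, 49.8], [24.2, -60.4]]
b [[25.4, -57.9], [17.3, 49.6], [62.3, 50.1], [62.5, -60.2]]
g [[-26.8, -62.4], [-63.2, -60.1], [-63.2, 48.7], [-18.4, 50.3]]
```

The orange piece is still home, clamped and centred (x 0.1, y -60 to 50). Now lower the key into its hole.

Call:
step_arm([
  [[0.002,-0.226,-0.3,0,0,0,0],[0,0,-0.8,0,0,0,0],[0,0,-0.5,0,0,0,0],[0,0,0,0,0,0,0],[0,0,0,0,0,0,0]],
])

```text
t: 30.12
ee_pos: [457.1, -313.1, 269.9]
orientation: [3.113, 0.419, 0.0]
ft_force: [0.6, 0.6, -0.9]
width: 9.1
grasp_force: 30.0
```

Call:
step_arm([
  [[0,0,-0.06,0,0,0,0],[0,0,-0.05,0,0,0,0],[0,0,-0.05,0,0,0,0],[0,0,0,0,0,0,0],[0,0,0,0,0,0,0]],
])

```text
t: 30.75
ee_pos: [456.8, -312.8, 261.7]
orientation: [3.113, 0.42, 0.0]
ft_force: [-0.2, 1.2, -1.0]
width: 8.9
grasp_force: 30.0
```

```bash
python3 - <<'E' | sed -n '/^t /,$p'
from o import *
st()
E
```

```text
t 30.75 p [ 456.8 -312.8  261.7] psi -74.65 tilt [ 0. -0.] F [-0.2  1.2 -1. ] M [ 0.023  0.049 -0.012] w 8.9 g 30.0 q6 0.681
```

Y is about 1 mm over, so I'll correct that and continue slowly.

Call:
step_arm([
  [[0,0.02,-0.03,0,0,0,0],[0,0,-0.05,0,0,0,0],[0,0,-0.05,0,0,0,0],[0,0,-0.03,0,0,0,0],[0,0,0,0,0,0,0]],
])

```text
t: 31.38
ee_pos: [456.7, -311.8, 253.5]
orientation: [-3.113, -0.419, 0.0]
ft_force: [-0.3, 0.4, -1.4]
width: 9.1
grasp_force: 30.0
```

```bash
python3 - <<'E' | sed -n '/^t /,$p'
from o import *
st()
E
```

```text
t 31.38 p [ 456.7 -311.8  253.5] psi -74.66 tilt [-0.02  0.01] F [-0.3  0.4 -1.4] M [ 0.038 -0.002 -0.036] w 9.1 g 30.0 q6 0.682
```

Call:
step_arm([
  [[0,0,-0.06,0,0,0,0],[0,0,-0.04,0,0,0,0],[0,0,-0.02,0,0,0,0],[0,0,0,0,0,0,0],[0,0,0,0,0,0,0]],
])

```text
t: 32.0
ee_pos: [456.7, -311.8, 247.8]
orientation: [-3.113, -0.419, 0.0]
ft_force: [0.3, -0.4, 1.4]
width: 8.8
grasp_force: 30.0
```

```bash
python3 - <<'E' | sed -n '/^t /,$p'
from o import *
st()
E
```

```text
t 32.0 p [ 456.7 -311.8  247.8] psi -74.66 tilt [-0.  0.] F [ 0.3 -0.4  1.4] M [0.132 0.161 0.02 ] w 8.8 g 30.0 q6 0.682
```

The key is at its resting height with contact beginning. I'll settle it, open part way, rise and look.

Call:
step_arm([
  [[0,0,-0.01,0,0,0,0],[0,0,0,0,0,0,0],[0,0,0,0,0,0,0.3],[0,0,0,0,0,0,0.45],[0,0,0,0,0,0,0.45]],
])

```text
t: 32.62
ee_pos: [456.8, -311.8, 247.0]
orientation: [-3.113, -0.419, 0.0]
ft_force: [1.1, 0.3, 0.7]
width: 35.2
grasp_force: 0.0
```

Call:
step_arm([
  [[0,0,0.3,0,0,0,0.45],[0,0,0.6,0,0,0,0.45],[0,0,1,0,0,0,0.45],[0,-0.5,0.5,0,0,0,0.45],[0,0,0,0,0,0,0.45]],
])

```text
t: 33.25
ee_pos: [457.3, -338.1, 370.3]
orientation: [3.109, 0.417, 0.007]
ft_force: [-0.3, 0.3, -0.3]
width: 39.8
grasp_force: 0.0
```

```bash
python3 - <<'E' | sed -n '/^t /,$p'
from o import *
st();t=snap('top','t5');s=snap('side','s5');M=np.array([[.99834,-.0576],[.0576,.99834]])
for nm,lo,hi,b in [('o',(4,100,80),(17,255,255),(220,205,352,270)),('key',(0,150,80),(4,255,255),(400,250,440,300))]:
  try:
    a=blob(t,lo,hi,b);print(nm,cen(a).round(1))
    if nm=='o':
        c=cv2.approxPolyN(cv2.convexHull(a.astype(np.float32)),4,ensure_convex=True).reshape(-1,2).astype(float);print(((onz(t,c,53.5)[:,:2]-[560.8,106.4])@M).round(1).tolist())
  except Exception as e: print(nm,e)
k=blob(s,(0,150,60),(5,255,255),(290,320,335,360));k0=blob(S,(0,150,60),(5,255,255),(290,320,335,360));print('key side',cen(k),cen(k0),cv2.minAreaRect(k.astype(np.float32)),cv2.minAreaRect(k0.astype(np.float32)))
a=np.hstack([cv2.resize(t['pixels'][195:300,180:450],None,fx=1.45,fy=1.45),np.zeros((152,2,3),np.uint8)])
b=cv2.resize(s['pixels'][130:390,200:420],None,fx=1.77,fy=1.77)
W=max(a.shape[1],b.shape[1]);pad=lambda x:cv2.copyMakeBorder(x,0,0,0,W-x.shape[1],0)
v=np.vstack([pad(a[:,:W]),pad(b)])[:600];cv2.imwrite('pics/final.png',cv2.cvtColor(v,cv2.COLOR_RGB2BGR))
E
```

```text
t 33.25 p [ 457.3 -338.1  370.3] psi -74.73 tilt [ 0.28 -0.22] F [-0.3  0.3 -0.3] M [ 0.002 -0.012 -0.02 ] w 39.8 g 0.0 q6 0.647
o [260.6 237.6]
[[-24.0, -60.3], [-15.7, 51.4], [15.8, 49.8], [24.2, -60.4]]
key max() iterable argument is empty
key side [312.22960725 340.11077543] [311.53163362 340.07176582] ((312.5000305175781, 340.0), (8.600000381469727, 26.000001907348633), 53.13010025024414) ((311.923095703125, 339.8846130371094), (9.15255355834961, 24.961509704589844), 56.3099365234375)
```

View pics/final.png

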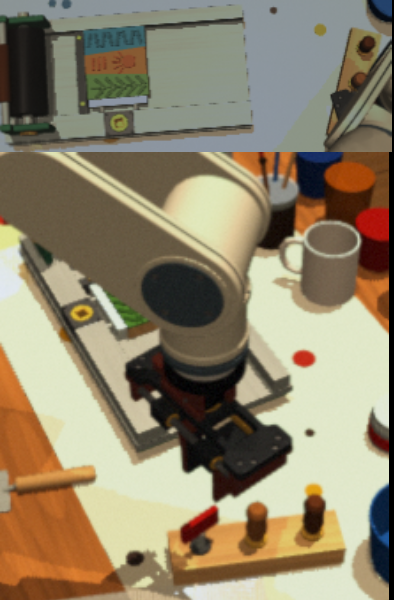

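The key stands upright in its own hole (side view, about (200,525)). The gouges haven't moved, the three pieces are tight against the head stop, and the arm is clear. Handing in.

```bash
python3 -c "
from workcell import ctrl; print(ctrl.close_job())"
```

```text
the job is handed in; nothing more can be done
None
```

The orange piece is home against the head stop and clamped firmly, the key is back upright in its own hole, the bystanders were not disturbed, and I handed the job in at about 33 s of the 72 s allowed.

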